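Clamp a two-part plaster mould with the cam press

ROBOT

A 7-joint arm with a two-finger parallel gripper is mounted at the origin on the work surface. World frame = base frame: x ahead of the robot, y to its left, z up, the work surface at z = 0. Lengths are in m, angles in rad, forces in N, time in s.
With the tool pointing down it reaches from about 0.35 to 0.9 m from the base axis. Payload 8.1 kg.
Tool frame: the origin (TCP) lies midway between the tips of the shut fingers; the grasp point (between the pads) lies 19 mm behind it; z points along the fingers, y is the direction in which the jaws open and shut (so a half turn about z gives the same grasp; the last joint's range is limited). The gripper opens to 85 mm and grips with 20 to 120 N. Pads are 22 mm wide; open, the fingers measure 114 mm over their backs; the gripper's body (76 mm by 85 mm) begins 54 mm behind the grasp point. The pads swing forward as they close: fully open they stand 13 mm farther back than shut.
Start: joints at [1.175, 0.434, 0.025, 1.573, -0.012, 1.134, -0.075], TCP at [0.18, -0.598, 0.231] pointing down, gripper open.
Joint ranges: [-2.62, 2.62], [-0.44, 2.09], [-1.27, 1.32], [0.08, 2.57], [-1.32, 4.46], [0.12, 2], [-2.74, 2.74]. Speed limits (rad/s): [2.22, 2.22, 3.01, 3.01, 3.14, 3.14, 3.14].

INTERFACE

Orientations are given as a 3x3 rotation matrix whose columns are the frame's x, y, z axes.
In Python, from plant import bot gives the robot as it stands. The module is installed in compiled form; this text tells all that it offers.
- The arm moves only by the tool send_rows, never from a script. Its argument "targets" is a list of rows, each an object with "twist": the turn, a rotation vector about the tool's x, y, z in units of 5 degrees (1.0 is 5 degrees), a list of three; "dp": the shift along the tool's x, y, z in units of 30 mm (1.0 is 30 mm), a list of three; "gripper": the finger opening in mm, from 0 to 85.4. In form: [{"twist": [ax, ay, az], "dp": [x, y, z], "gripper": gripper}, ...]. A call has 1 to 12 rows; each row shifts and turns the commanded pose from where the row before left it, along the tool's axes as they then stand; what a row does not reach is not made up. A row lasts 1/12 s, in which the tool goes at most 41.7 mm and 7.16 degrees, less where a joint would pass 70% of its speed; a pose out of reach is approached as far as the arm can. A call is refused whole if a number of a shift passes 1 or a number of a turn 1, either way. A call with a gripper value outside its range is refused whole. The fingers move at their own pace and stop on an object; "grip_force" is the grip in N (left out, the last holds). Time passes only in rows, so rows that do not move let the fingers close. It gives the time, the measured TCP pose, the force and the opening at its end, in the units of the state.
- bot.get_state(): the state, without advancing time (a new reading comes with each control period).
- bot.camera(name): name is "scene" or "top" or "wrist"; returns the picture (400x640x3 uint8, blue, green, red); there is no depth.
- bot.camera_params(name): a dict with "vertical_fov" (degrees; the focal length in pixels is half the picture's height over the tangent of half this angle, whatever the lens; pixels are square), "cx", "cy" (the principal point, pixels), "extrinsics" (4x4, takes a point from camera to world coordinates). Camera axes: x right, y up, looking along -z (the intrinsics and any distortion apply to the point x, -y, -z); pixel columns grow to the right and rows downward; lengths in m; the calibration is good to about 2 mm. The wrist camera is an equidistant fisheye: a pixel r from the principal point sees the ray r / f radians off the axis. A picture is of the moment at which its call begins: read the wrist's pose just before it. camera_params takes no time and is no camera call; for the wrist camera it gives the pose at the moment of the call.
- bot.hand_in(): hands the job in, once; it reports no verdict.
The state is a dict: "time_s": time; "joint_positions": joint angles; "joint_vel": joint speeds; "joint_torque": joint torques, N m; "tool_pos": TCP position; "ee_rot": TCP orientation; "contact_force": force on the tool from outside, world axes, zero at the start; "wrist_torque": the same for the moment, N m; "finger_gap": opening from 0.0 (shut) to 1.0 (fully open).
Only numpy, scipy, OpenCV 4.12 (cv2) and the standard library are available. Lean on these libraries where they do the work, as an engineer would, in place of code of your own. Each camera call takes 0.05 s, during which the arm holds its last target.

TASK

Stand the loose plaster mould half upright in the open press, between the two guide rails, with its hollowed seam face towards the half already mounted there, and let go of it. Then turn the cam lever about a quarter turn until the cam has drawn the two halves firmly together; stop when you feel it go tight, because forcing it on cracks the plaster. Leave the lever there, let go, and do not disturb the tub, rolling pin or clay figure.

Things in the scene. Friction and masses are not known exactly. Their poses are not given: they have to be found in the camera images.
- press: Mould press: plywood board 200 (x) x 270 (y) x 18 mm fixed on the table. Origin: centre of its underside. Clamping is along its y: rear mould half at the +y end, red cam at the -y end. Two wooden guide rails along y at x = -76.5 and +76.5 mm (14 wide, 22 high above the board, y -17 to +101 mm), 139 mm clear between them.
- bay (a point): Point on the board's top (18 mm above the table) at press x 0, y +23 mm: where the centre of the loose half's underside goes while the lever is open, seam face to press +y. With the lever open the space between cam rim and rear half is 59 to 69 mm long, for the 50 mm thick half.
- bracket: Aluminium plate 130 x 14 x 85 mm fixed upright across the press; on screws and stiff rubber buffers (25 N/mm) it carries the rear plaster half (130 x 48 x 90 mm, top 108 mm above the table). Origin: bottom centre of the plate's mould side, press y +113 mm. The rear seam face is nominally at y -58 mm here but set up to 3.5 mm either way, unreported: it must be felt.
- cam_axis (a point): Point on the vertical turning axis of the cam and lever, at the top of the lever bar (20 mm wide), 86 mm above the table, press x 0, y -29 mm. The red disc below (radius 30 mm, 48 to 72 mm above the table) sits 11 mm off-centre on this axis.
- knob_top (a point): Top centre of the black round upright knob at the lever's end: 24 mm diameter, 55 mm tall, top 142 mm above the table, 100 mm from the cam axis. It spins freely on the lever, so it can be held and carried round in an arc without turning the hand.
- cam (a joint): Lever angle, rad: 0 open, lever to press -x; grows anticlockwise seen from above, towards press -y; end stop 2.4. Starts 0 to 0.35. Cam rim at press y = 1 + 11 sin(q - 1.2) mm. Light drag at the knob (1 to 2 N, up to 4 N while it slides the half); the halves meet between 1.2 and 2.0, then resistance climbs. Well tightened: about 10 to 14 N at the knob. Stays where left.
- half: Loose plaster mould half standing upright on the table, 130 (x) x 50 (y) x 90 mm (z), about 0.7 kg, with a wooden handle block on top (64 x 24 mm, reaching to 131 mm above its underside). Origin: centre of its underside. Its +y face is the seam face, with a dark round hollow and four dimples; its -y face is plain and takes the cam.
- half_handle (a point): Centre of the wooden handle block on the loose half, 110 mm above its underside; the block is 64 mm along the half's x, 24 mm along its y and 41 mm tall. Grip it across y.
- half_seam (a point): Centre of the loose half's seam face, 25 mm to +y of its centre, 45 mm above its underside.
- tub: Bystander: open blue tub, 90 mm wide, 85 mm tall. Origin: centre of its underside.
- pin: Bystander: small wooden rolling pin lying down, barrel 150 mm long, 44 mm thick, 260 mm with its handles. Origin: under its middle; x along it.
- figure: Bystander: terracotta figure, 150 mm tall, 68 mm wide at the foot. Origin: centre of its underside.

How it is judged:
On the way, in this order (a step that is already met when the one before it is completed fails the run):
1. the loose half stands in the open press between the rails, seam face to the rear half, let go of, lever still open (x of half in the frame of press between -0.009 and 0.009 m and z of half in the frame of press between 0.015 and 0.021 m and y of half_seam in the frame of press between 0.03 and 0.062 m and angle between half's own z axis and vertical below 0.06 rad and contact force between the fingers and half below 0.05 N and value of joint cam below 0.8 rad), for 0.2 s.
2. the cam has pressed the two halves tight together (contact force between half and bracket above 10 N), for 0.2 s.
At the end, for the whole second after the job is handed in: Loose half upright on the press board between the rails (within 9 mm of the middle, tilt and skew under 0.05 rad), seam face pressed on the rear half with over 5 N by the cam alone, at rest; lever past 1.1 rad; tub, pin and figure within 30 mm of their starts (contact force between half and bracket above 5 N and value of joint cam above 1.1 rad and x of half in the frame of press between -0.009 and 0.009 m and z of half in the frame of press between 0.015 and 0.021 m and y of half_seam in the frame of press above 0.048 m and angle between the y axis of half and the y axis of press, either way round below 0.05 rad and angle between half's own z axis and vertical below 0.05 rad and linear speed of half below 0.01 m/s and distance of each of tub, pin, figure from where it was at the start of the episode below 0.03 m); the robot touches nothing.
It fails at once if the plaster is cracked: the halves are pressed together with more than 70 N (contact force between half and bracket above 70 N).
It fails at once if a bystander is knocked about (distance of any of tub, pin, figure from where it was at the start of the episode above 0.05 m).
It also fails if it takes over 72 s, if anything falls off the work surface, if the arm or the gripper's body presses on something with over 40 N, if the wrist force passes 120 N, or if a joint passes its speed limit or range.

## Working session

There is one attempt and no reset: what is moved stays moved. The work goes in short steps, Python scripts to look and compute and a tool call to move; the robot and the scene stay as the last step left them, time stands still between calls to the robot, and variables do not carry over. Pictures are saved under pics/ and viewed, and the job is handed in when it is done.

Besides the shell and the picture viewer there is one more tool, called after ">>>" by a JSON object that holds its "fn" and its "kwargs". send_rows: Moves the arm, as the interface text tells. Its arguments: {"type":"object","properties":{"targets":{"type":"array","items":{"type":"object","properties":{"twist":{"type":"array","items":{"type":"number"}},"dp":{"type":"array","items":{"type":"number"}},"gripper":{"type":"number"}}}},"grip_force":{"type":"number"}},"required":["targets"]}

```bash
mkdir -p pics; ls; python3 - <<'E'
from plant import bot
import cv2,json
s=bot.get_state();print(s)
for n in("scene","top","wrist"):
    p=bot.camera_params(n);print(n,p)
    cv2.imwrite(f"pics/{n}0.png",bot.camera(n))
E
```

```text
pics
{'time_s': 0.0, 'joint_positions': array([ 1.17538756,  0.4351903 ,  0.02494377,  1.5741093 , -0.01162293,
        1.13403555, -0.07508296]), 'joint_vel': array([ 0.00162328, -0.00138573, -0.00033222, -0.00250182,  0.00131891,
        0.0020881 , -0.00041067]), 'joint_torque': array([-2.59098406e-04, -6.70471215e+01,  1.02494840e+00, -3.16226077e+01,
        1.54932548e-02,  1.24425834e-02, -3.71081239e-05]), 'tool_pos': array([ 0.18021735, -0.59790401,  0.23054123]), 'ee_rot': array([[ 9.57447319e-01,  2.88607536e-01, -5.66175531e-04],
       [ 2.88608070e-01, -9.57446160e-01,  1.49399504e-03],
       [-1.10904362e-04, -1.59382437e-03, -9.99998724e-01]]), 'contact_force': array([ 0.59420578, -0.63366435,  0.87816128]), 'wrist_torque': array([ 0.01633981, -0.00750517,  0.02278791]), 'finger_gap': 1.002823288469824}
scene {'vertical_fov': 44.0566124663178, 'cx': 315.9923399019156, 'cy': 199.25053220522784, 'extrinsics': array([[ 0.35764361, -0.77863027,  0.51558311,  1.33140358],
       [ 0.93371105,  0.2883492 , -0.21222256, -0.34377184],
       [ 0.01657493,  0.55730569,  0.83014194,  1.41322353],
       [ 0.        ,  0.        ,  0.        ,  1.        ]])}
top {'vertical_fov': 56.21727969070969, 'cx': 324.5703852652995, 'cy': 201.01274947669947, 'extrinsics': array([[-0.01804002,  0.99768008, -0.06564314,  0.46153701],
       [-0.99979811, -0.01858141, -0.00764633, -0.04355397],
       [-0.00884833,  0.06549195,  0.99781387,  1.19124645],
       [ 0.        ,  0.        ,  0.        ,  1.        ]])}
wrist {'vertical_fov': 65.70646984690485, 'cx': 321.27966471859116, 'cy': 200.19883366311396, 'extrinsics': array([[ 0.28727368,  0.91794563,  0.27358664,  0.24989252],
       [-0.95784675,  0.27585827,  0.08019861, -0.57692989],
       [-0.00185318, -0.28509302,  0.95849806,  0.37283695],
       [ 0.        ,  0.        ,  0.        ,  1.        ]])}
```

View pics/scene0.png

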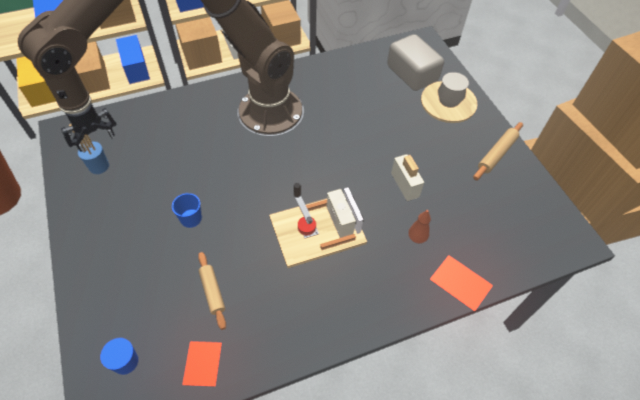

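View pics/top0.png

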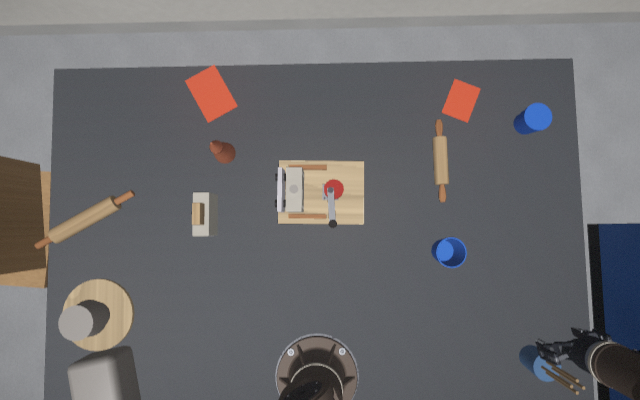

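View pics/wrist0.png

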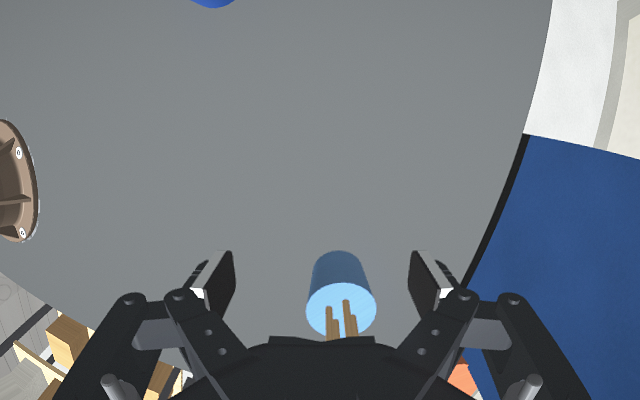

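```bash
cat > h.py <<'E'
from plant import bot
import numpy as np, cv2
def ray(n,uv,P=None):
    P=P or bot.camera_params(n); f=200/np.tan(np.radians(P["vertical_fov"]/2))
    x=(uv[0]-P["cx"])/f; y=(uv[1]-P["cy"])/f
    if n=="wrist":
        r=np.hypot(x,y); d=np.array([x/r*np.sin(r),-y/r*np.sin(r),-np.cos(r)])
    else: d=np.array([x,-y,-1.])
    E=P["extrinsics"]; return E[:3,3],E[:3,:3]@d
def at(n,uv,z,P=None):
    o,d=ray(n,uv,P); return o+d*(z-o[2])/d[2]
def proj(n,X,P=None):
    P=P or bot.camera_params(n); f=200/np.tan(np.radians(P["vertical_fov"]/2))
    E=P["extrinsics"]; c=E[:3,:3].T@(np.asarray(X)-E[:3,3]); x,y,z=c[0],-c[1],-c[2]
    if n=="wrist":
        r=np.hypot(x,y); t=np.arctan2(r,z); return np.array([P["cx"]+f*t*x/r,P["cy"]+f*t*y/r])
    return np.array([P["cx"]+f*x/z,P["cy"]+f*y/z])
E
python3 - <<'E'
import cv2
t=cv2.imread("pics/top0.png");s=cv2.imread("pics/scene0.png")
a=cv2.resize(t[140:250,180:380],None,fx=4,fy=4,interpolation=cv2.INTER_CUBIC)
b=cv2.resize(s[140:270,260:440],None,fx=4.4,fy=4.4,interpolation=cv2.INTER_CUBIC)
cv2.imwrite("pics/t1.png",a);cv2.imwrite("pics/s1.png",b)
E
```

```text
(no output)
```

View pics/t1.png

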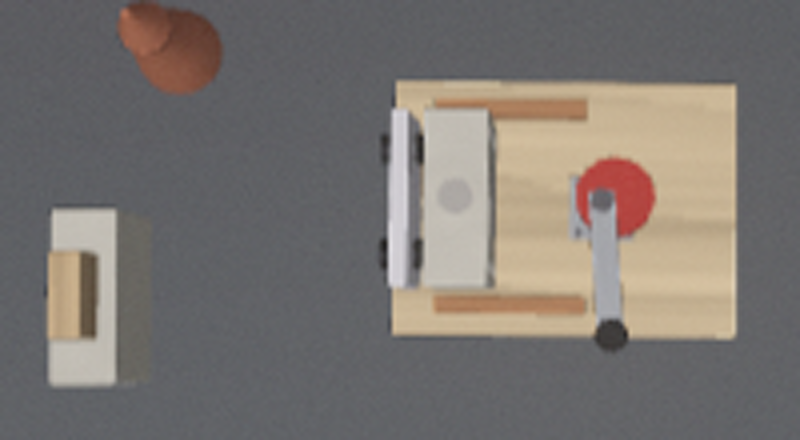

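View pics/s1.png

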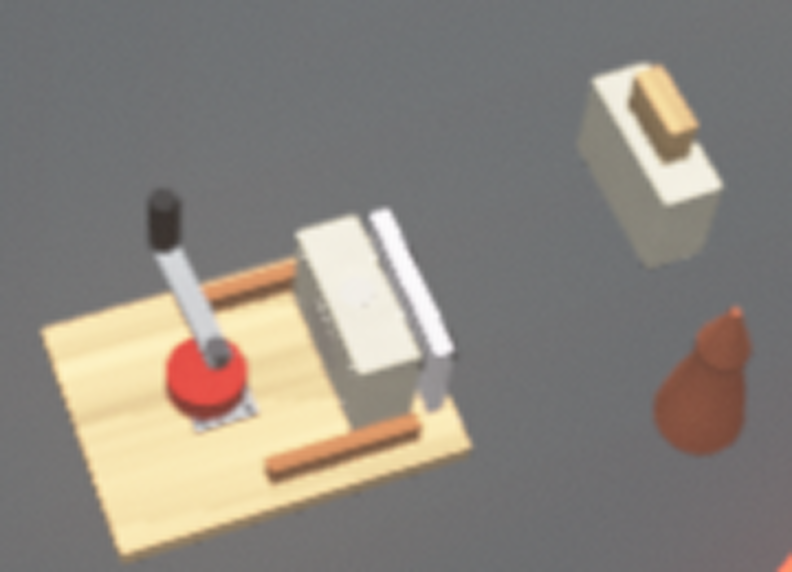

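```bash
python3 - <<'E'
from h import *
P=bot.camera_params("top")
c=lambda x,y:(180+x/4-.375,140+y/4-.375)
def pr(name,pts,z):
    q=np.array([at("top",c(*p),z,P) for p in pts]);print(name,np.round(q[:,:2],4).tolist(),np.round(q.mean(0),4));return q
def edges(q):
    L=np.linalg.norm(np.roll(q,-1,0)-q,axis=1);print(" edges",L.round(4))
q=pr("board",[(396,82),(736,84),(736,338),(392,334)],.018);edges(q)
q=pr("half",[(50,208),(116,208),(117,385),(50,385)],.09);edges(q)
q=pr("handle",[(47,251),(82,251),(82,338),(47,338)],.131);edges(q)
q=pr("rear",[(424,108),(489,108),(489,286),(422,287)],.108);edges(q)
pr("knob",[(611,333)],.142);pr("cam",[(602,200)],.086)
pr("railU",[(432,100),(587,99),(587,119)],.04);pr("railL",[(435,295),(584,297),(585,313),(434,310)],.04)
E
```

```text
board [[0.6712, 0.1086], [0.6643, -0.1603], [0.4641, -0.1553], [0.4721, 0.1137]] [ 0.5679 -0.0233  0.018 ]
 edges [0.2689 0.2003 0.2691 0.1991]
half [[0.5691, 0.3566], [0.5682, 0.3076], [0.4377, 0.3066], [0.4386, 0.3559]] [0.5034 0.3317 0.09  ]
 edges [0.049  0.1305 0.0494 0.1306]
handle [[0.5345, 0.3437], [0.534, 0.3187], [0.4722, 0.3185], [0.4727, 0.3434]] [0.5033 0.3311 0.131 ]
 edges [0.025  0.0618 0.0249 0.0618]
rear [[0.6355, 0.0766], [0.6346, 0.0292], [0.5047, 0.031], [0.5049, 0.0795]] [0.5699 0.0541 0.108 ]
 edges [0.0475 0.1299 0.0486 0.1307]
knob [[0.4689, -0.0562]] [ 0.4689 -0.0562  0.142 ]
cam [[0.5678, -0.0522]] [ 0.5678 -0.0522  0.086 ]
railU [[0.6526, 0.0779], [0.651, -0.0424], [0.6354, -0.0421]] [ 0.6463 -0.0022  0.04  ]
railL [[0.5012, 0.0773], [0.4976, -0.0373], [0.4853, -0.0378], [0.4897, 0.0782]] [0.4935 0.0201 0.04  ]
```

>>> {"fn": "send_rows", "kwargs": {"targets": [{"twist": [0, 0, 0.84], "dp": [0.7, -0.6, 0], "gripper": 60}, {"twist": [0, 0, 0.84], "dp": [0.7, -0.7, 0], "gripper": 60}, {"twist": [0, 0, 0.84], "dp": [0.7, -0.7, 0], "gripper": 60}, {"twist": [0, 0, 0.84], "dp": [0.7, -0.8, 0], "gripper": 60}, {"twist": [0, 0, 0], "dp": [0.7, -1, 0], "gripper": 60}, {"twist": [0, 0, 0], "dp": [0.7, -1, 0], "gripper": 60}, {"twist": [0, 0, 0], "dp": [0.7, -1, 0], "gripper": 60}, {"twist": [0, 0, 0], "dp": [0.7, -1, 0], "gripper": 60}, {"twist": [0, 0, 0], "dp": [0.7, -1, 0], "gripper": 60}, {"twist": [0, 0, 0], "dp": [0.7, -1, 0], "gripper": 60}, {"twist": [0, 0, 0], "dp": [0.7, -1, 0], "gripper": 60}, {"twist": [0, 0, 0], "dp": [0.7, -1, 0], "gripper": 60}]}}

```text
time_s: 1.15
tool_pos: [0.4168, -0.2592, 0.2313]
ee_rot: [[1.0, -0.001, -0.0], [-0.001, -1.0, -0.0], [-0.0, 0.0, -1.0]]
contact_force: [1.6, -0.5, -0.1]
finger_gap: 0.699
```

>>> {"fn": "send_rows", "kwargs": {"targets": [{"twist": [0, 0, 0], "dp": [0.15, -1, 0], "gripper": 60}, {"twist": [0, 0, 0], "dp": [0.15, -1, 0], "gripper": 60}, {"twist": [0, 0, 0], "dp": [0.15, -1, 0], "gripper": 60}, {"twist": [0, 0, 0], "dp": [0.15, -1, 0], "gripper": 60}, {"twist": [0, 0, 0], "dp": [0.15, -1, 0], "gripper": 60}, {"twist": [0, 0, 0], "dp": [0.15, -1, 0], "gripper": 60}, {"twist": [0, 0, 0], "dp": [0.15, -1, 0], "gripper": 60}, {"twist": [0, 0, 0], "dp": [0.15, -1, 0], "gripper": 60}, {"twist": [0, 0, 0], "dp": [0.15, -1, 0], "gripper": 60}, {"twist": [0, 0, 0], "dp": [0.15, -1, 0], "gripper": 60}, {"twist": [0, 0, 0], "dp": [0.15, -1, 0], "gripper": 60}, {"twist": [0, 0, 0], "dp": [0.15, -1, 0], "gripper": 60}]}}

```text
time_s: 2.15
tool_pos: [0.4703, 0.1005, 0.2312]
ee_rot: [[1.0, -0.001, -0.0], [-0.001, -1.0, -0.0], [-0.0, 0.0, -1.0]]
contact_force: [1.0, -0.3, -0.8]
finger_gap: 0.704
```

```bash
python3 - <<'E'
from h import *
cv2.imwrite("pics/w1.png",bot.camera("wrist"));print(bot.get_state()["tool_pos"])
E
```

```text
[0.47067926 0.10738428 0.23156718]
```

View pics/w1.png

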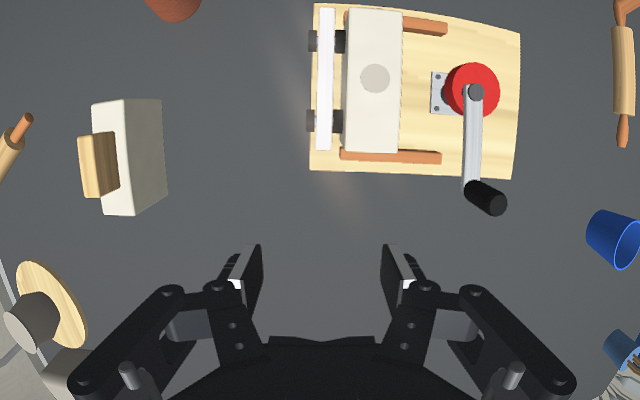

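>>> {"fn": "send_rows", "kwargs": {"targets": [{"twist": [0, 0, 0], "dp": [0.14, -0.93, 0], "gripper": 60}, {"twist": [0, 0, 0], "dp": [0.14, -0.93, 0], "gripper": 60}, {"twist": [0, 0, 0], "dp": [0.14, -0.93, 0], "gripper": 60}, {"twist": [0, 0, 0], "dp": [0.14, -0.93, 0], "gripper": 60}, {"twist": [0, 0, 0], "dp": [0.13, -0.93, 0], "gripper": 60}, {"twist": [0, 0, 0], "dp": [0.13, -0.93, 0], "gripper": 60}, {"twist": [0, 0, 0], "dp": [0.13, -0.93, 0], "gripper": 60}, {"twist": [0, 0, 0], "dp": [0.13, -0.93, 0], "gripper": 60}, {"twist": [0, 0, 0], "dp": [0, 0, 0.5], "gripper": 60}, {"twist": [0, 0, 0], "dp": [0, 0, 0.5], "gripper": 60}, {"twist": [0, 0, 0], "dp": [0, 0, 0.5], "gripper": 60}, {"twist": [0, 0, 0], "dp": [0, 0, 0], "gripper": 60}]}}

```text
time_s: 3.2
tool_pos: [0.5016, 0.3209, 0.1831]
ee_rot: [[1.0, -0.0, -0.004], [-0.0, -1.0, -0.003], [-0.004, 0.003, -1.0]]
contact_force: [-1.1, -1.0, -1.1]
finger_gap: 0.705
```

```bash
python3 - <<'E'
from h import *
P=bot.camera_params("wrist")
im=bot.camera("wrist");print(bot.get_state()["tool_pos"])
for x in(-.032,.032):
  for y in(-.012,.012):
    p=proj("wrist",[.5033+x,.3312+y,.131],P);cv2.circle(im,(int(p[0]),int(p[1])),3,(0,0,255),1)
for x in(-.065,.065):
  for y in(-.025,.025):
    p=proj("wrist",[.5033+x,.3312+y,.09],P);cv2.circle(im,(int(p[0]),int(p[1])),3,(255,0,0),1)
cv2.imwrite("pics/w2.png",im)
E
```

```text
[0.50211633 0.32129549 0.1847399 ]
```

View pics/w2.png

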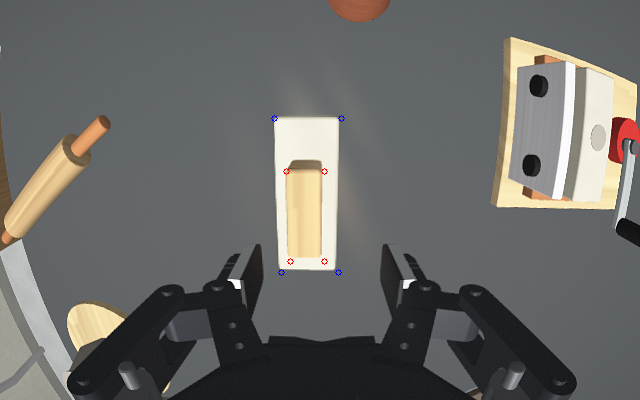

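>>> {"fn": "send_rows", "kwargs": {"targets": [{"twist": [0, 0, 0], "dp": [0.05, -0.33, 0.4], "gripper": 60}, {"twist": [0, 0, 0], "dp": [0, 0, 0.5], "gripper": 60}, {"twist": [0, 0, 0], "dp": [0, 0, 0.5], "gripper": 60}, {"twist": [0, 0, 0], "dp": [0, 0, 0.5], "gripper": 60}, {"twist": [0, 0, 0], "dp": [0, 0, 0.5], "gripper": 60}, {"twist": [0, 0, 0], "dp": [0, 0, 0.4], "gripper": 60}, {"twist": [0, 0, 0], "dp": [0, 0, 0], "gripper": 60}, {"twist": [0, 0, 0], "dp": [0, 0, 0], "gripper": 60}]}}

```text
time_s: 3.92
tool_pos: [0.5044, 0.3325, 0.1021]
ee_rot: [[1.0, -0.0, -0.0], [-0.0, -1.0, -0.0], [-0.0, 0.0, -1.0]]
contact_force: [0.5, 0.8, 0.4]
finger_gap: 0.699
```

>>> {"fn": "send_rows", "kwargs": {"grip_force": 50, "targets": [{"twist": [0, 0, 0], "dp": [0, 0, 0.15], "gripper": 60}, {"twist": [0, 0, 0], "dp": [0, 0, 0], "gripper": 30}, {"twist": [0, 0, 0], "dp": [0, 0, 0], "gripper": 24}, {"twist": [0, 0, 0], "dp": [0, 0, 0], "gripper": 15}, {"twist": [0, 0, 0], "dp": [0, 0, 0], "gripper": 15}, {"twist": [0, 0, 0], "dp": [0, 0, 0], "gripper": 15}, {"twist": [0, 0, 0], "dp": [0, 0, 0], "gripper": 15}, {"twist": [0, 0, 0], "dp": [0, 0, 0], "gripper": 15}]}}

```text
time_s: 4.58
tool_pos: [0.5048, 0.3327, 0.0984]
ee_rot: [[1.0, -0.0, 0.001], [-0.0, -1.0, 0.001], [0.001, -0.001, -1.0]]
contact_force: [0.0, 1.8, 5.1]
finger_gap: 0.278
```

>>> {"fn": "send_rows", "kwargs": {"targets": [{"twist": [0, 0, 0], "dp": [0, 0, -0.2], "gripper": 15}, {"twist": [0, 0, 0], "dp": [0, 0, -0.4], "gripper": 15}, {"twist": [0, 0, 0], "dp": [0, 0, -0.6], "gripper": 15}, {"twist": [0, 0, 0], "dp": [0, 0, -0.6], "gripper": 15}, {"twist": [0, 0, 0], "dp": [0, 0, -0.6], "gripper": 15}, {"twist": [0, 0, 0], "dp": [0, 0, -0.6], "gripper": 15}, {"twist": [0, 0, 0], "dp": [0, 0, -0.6], "gripper": 15}, {"twist": [0, 0, 0], "dp": [0, 0, -0.6], "gripper": 15}, {"twist": [0, 0, 0], "dp": [0, 0, -0.6], "gripper": 15}, {"twist": [0, 0, 0], "dp": [0, 0, -0.4], "gripper": 15}, {"twist": [0, 0, 0], "dp": [0, 0, -0.2], "gripper": 15}, {"twist": [0, 0, 0], "dp": [0, 0, 0], "gripper": 15}]}}

```text
time_s: 5.58
tool_pos: [0.5045, 0.3322, 0.2611]
ee_rot: [[1.0, -0.001, 0.001], [-0.001, -1.0, 0.001], [0.001, -0.001, -1.0]]
contact_force: [0.2, -0.1, -7.5]
finger_gap: 0.271
```

```bash
python3 - <<'E'
from h import *
P=bot.camera_params("wrist")
im=bot.camera("wrist");print(bot.get_state()["tool_pos"],bot.get_state()["contact_force"])
cv2.imwrite("pics/w3.png",im)
E
```

```text
[0.5042464  0.33191428 0.25984891] [ 0.98534602 -0.38481818 -8.24890277]
```

View pics/w3.png

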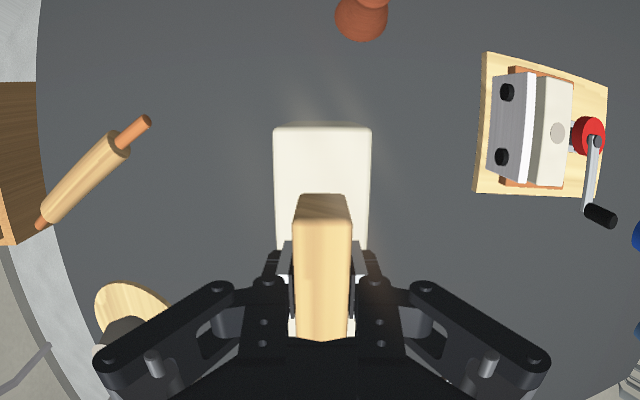

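>>> {"fn": "send_rows", "kwargs": {"targets": [{"twist": [0, 0, 0], "dp": [0.1, 0.4, 0], "gripper": 15}, {"twist": [0, 0, 0], "dp": [0.2, 0.8, 0], "gripper": 15}, {"twist": [0, 0, 0], "dp": [0.2, 0.9, 0], "gripper": 15}, {"twist": [0, 0, 0], "dp": [0.2, 0.9, 0], "gripper": 15}, {"twist": [0, 0, 0], "dp": [0.2, 0.9, 0], "gripper": 15}, {"twist": [0, 0, 0], "dp": [0.2, 0.9, 0], "gripper": 15}, {"twist": [0, 0, 0], "dp": [0.2, 0.9, 0], "gripper": 15}, {"twist": [0, 0, 0], "dp": [0.2, 0.9, 0], "gripper": 15}, {"twist": [0, 0, 0], "dp": [0.2, 0.9, 0], "gripper": 15}, {"twist": [0, 0, 0], "dp": [0.2, 0.9, 0], "gripper": 15}, {"twist": [0, 0, 0], "dp": [0.2, 0.9, 0], "gripper": 15}, {"twist": [0, 0, 0], "dp": [0.08, 0.8, 0], "gripper": 15}]}}

```text
time_s: 6.63
tool_pos: [0.5693, 0.0261, 0.2584]
ee_rot: [[1.0, -0.002, -0.002], [-0.002, -1.0, -0.001], [-0.002, 0.001, -1.0]]
contact_force: [1.2, -0.3, -7.8]
finger_gap: 0.273
```

>>> {"fn": "send_rows", "kwargs": {"targets": [{"twist": [0, 0, 0.3], "dp": [0, 0.6, 0], "gripper": 15}, {"twist": [0, 0, 0], "dp": [0, 0.3, 0], "gripper": 15}, {"twist": [0, 0, 0], "dp": [0, 0, 0], "gripper": 15}, {"twist": [0, 0, 0], "dp": [0, 0, 0], "gripper": 15}, {"twist": [0, 0, 0], "dp": [0, 0, 0], "gripper": 15}]}}

```text
time_s: 7.05
tool_pos: [0.5691, 0.0041, 0.2596]
ee_rot: [[1.0, -0.025, -0.0], [-0.025, -1.0, 0.001], [-0.0, -0.001, -1.0]]
contact_force: [-0.4, -0.1, -7.7]
finger_gap: 0.272
```

```bash
python3 - <<'E'
from h import *
s=bot.get_state();print(s["tool_pos"],s["ee_rot"].round(4))
im=bot.camera("top");cv2.imwrite("pics/t4.png",cv2.resize(im[140:250,240:400],None,fx=5,fy=5,interpolation=cv2.INTER_CUBIC))
cv2.imwrite("pics/w4.png",bot.camera("wrist"))
E
```

```text
[0.56908554 0.00411626 0.25964061] [[ 9.997e-01 -2.460e-02 -4.000e-04]
 [-2.460e-02 -9.997e-01  1.200e-03]
 [-5.000e-04 -1.200e-03 -1.000e+00]]
```

View pics/w4.png

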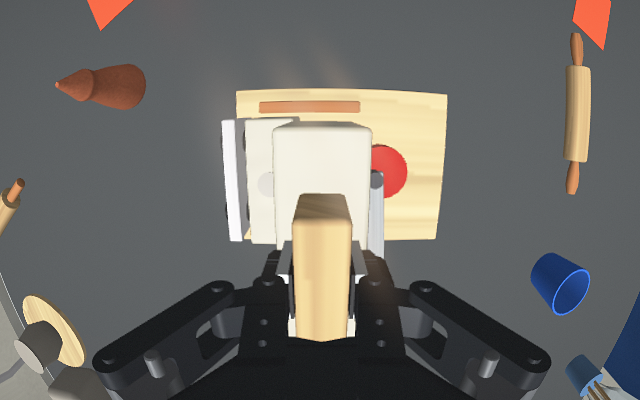

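View pics/t4.png

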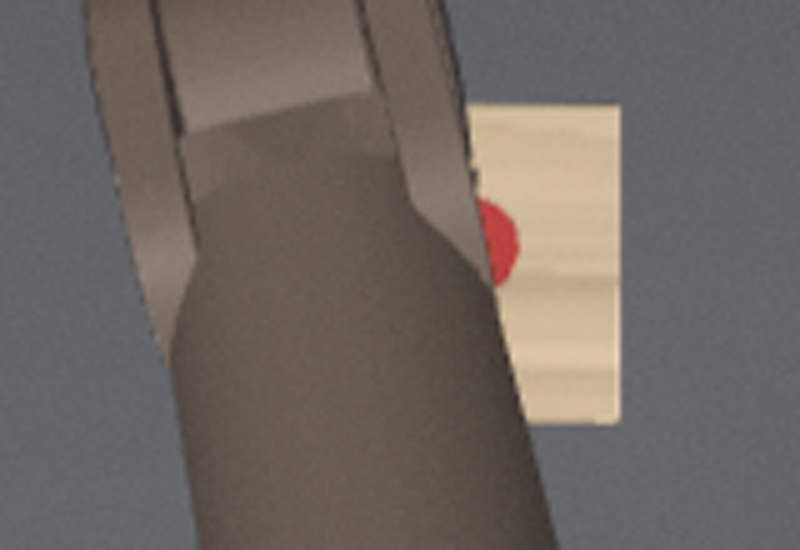

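```bash
python3 - <<'E'
from h import *
P=bot.camera_params("wrist");im=cv2.imread("pics/w4.png")
c=np.array([.568,-.0233]);a=-.026;R=np.array([[np.cos(a),-np.sin(a)],[np.sin(a),np.cos(a)]])
def dot(x,y,z,col):
    w=c+R@[x,y];p=proj("wrist",[w[0],w[1],z],P);cv2.circle(im,(int(round(p[0])),int(round(p[1]))),2,col,-1)
for x in(-.1,.1):
  for y in(-.135,.135):dot(x,y,.018,(0,0,255))
for x in(.0695,.0835):
  for y in(-.017,.101):dot(x,y,.04,(255,0,0))
for x in(-.065,.065):dot(x,.055,.108,(0,255,0)); dot(x,.103,.108,(0,255,0))
cv2.imwrite("pics/w4b.png",cv2.resize(im[60:270,200:470],None,fx=2.8,fy=2.8))
E
```

```text
(no output)
```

View pics/w4b.png

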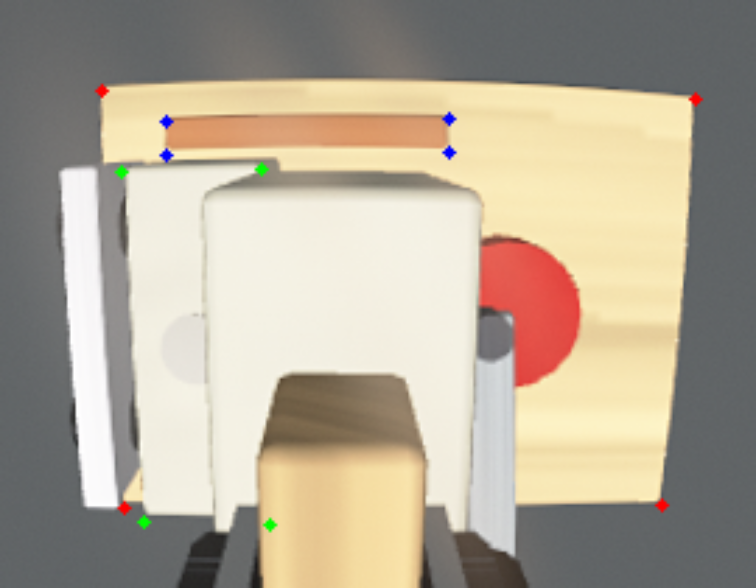

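>>> {"fn": "send_rows", "kwargs": {"targets": [{"twist": [0, 0, 0], "dp": [0.05, 0.2, 0.3], "gripper": 15}, {"twist": [0, 0, 0], "dp": [0, 0, 0.5], "gripper": 15}, {"twist": [0, 0, 0], "dp": [0, 0, 0.5], "gripper": 15}, {"twist": [0, 0, 0], "dp": [0, 0, 0.5], "gripper": 15}, {"twist": [0, 0, 0], "dp": [0, 0, 0.4], "gripper": 15}, {"twist": [0, 0, 0], "dp": [0, 0, 0.3], "gripper": 15}, {"twist": [0, 0, 0], "dp": [0, 0, 0], "gripper": 15}, {"twist": [0, 0, 0], "dp": [0, 0, 0], "gripper": 15}]}}

```text
time_s: 7.82
tool_pos: [0.5706, -0.0038, 0.1844]
ee_rot: [[1.0, -0.026, -0.001], [-0.026, -1.0, -0.0], [-0.001, 0.0, -1.0]]
contact_force: [0.4, -0.1, -8.5]
finger_gap: 0.273
```

```bash
python3 - <<'E'
from h import *
s=bot.get_state();print(s["tool_pos"],s["contact_force"])
cv2.imwrite("pics/w5.png",bot.camera("wrist"))
cv2.imwrite("pics/s5.png",cv2.resize(bot.camera("scene")[120:280,230:450],None,fx=3.5,fy=3.5,interpolation=cv2.INTER_CUBIC))
E
```

```text
[ 0.57060051 -0.00378797  0.18438416] [ 0.40195124 -0.11206501 -8.51704462]
```

View pics/w5.png

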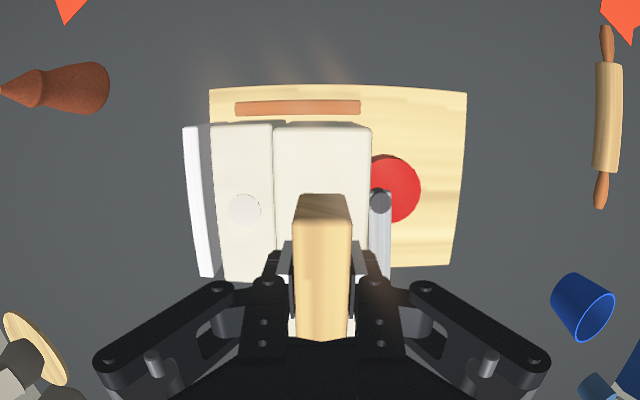

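View pics/s5.png

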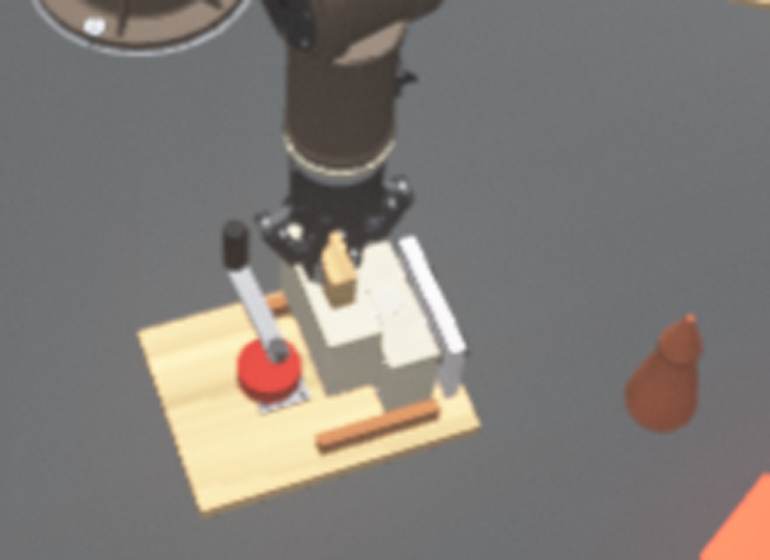

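>>> {"fn": "send_rows", "kwargs": {"targets": [{"twist": [0, 0, 0], "dp": [0, -0.05, 0.3], "gripper": 15}, {"twist": [0, 0, 0], "dp": [0, 0, 0.4], "gripper": 15}, {"twist": [0, 0, 0], "dp": [0, 0, 0.4], "gripper": 15}, {"twist": [0, 0, 0], "dp": [0, 0, 0.4], "gripper": 15}, {"twist": [0, 0, 0], "dp": [0, 0, 0.3], "gripper": 15}, {"twist": [0, 0, 0], "dp": [0, 0, 0.2], "gripper": 15}, {"twist": [0, 0, 0], "dp": [0, 0, 0.1], "gripper": 15}, {"twist": [0, 0, 0], "dp": [0, 0, 0], "gripper": 15}, {"twist": [0, 0, 0], "dp": [0, 0, 0], "gripper": 15}]}}

```text
time_s: 8.67
tool_pos: [0.5712, -0.0023, 0.1222]
ee_rot: [[1.0, -0.027, 0.001], [-0.027, -1.0, 0.0], [0.001, -0.0, -1.0]]
contact_force: [0.5, -0.1, -7.2]
finger_gap: 0.273
```

>>> {"fn": "send_rows", "kwargs": {"targets": [{"twist": [0, 0, 0], "dp": [0, 0, 0.07], "gripper": 15}, {"twist": [0, 0, 0], "dp": [0, 0, 0.07], "gripper": 15}, {"twist": [0, 0, 0], "dp": [0, 0, 0.05], "gripper": 15}, {"twist": [0, 0, 0], "dp": [0, 0, 0], "gripper": 15}, {"twist": [0, 0, 0], "dp": [0, 0, 0], "gripper": 15}]}}

```text
time_s: 9.08
tool_pos: [0.5711, -0.0022, 0.1165]
ee_rot: [[1.0, -0.027, 0.001], [-0.027, -1.0, 0.0], [0.001, -0.0, -1.0]]
contact_force: [-1.0, 0.6, -2.8]
finger_gap: 0.272
```

>>> {"fn": "send_rows", "kwargs": {"targets": [{"twist": [0, 0, 0], "dp": [0, 0, 0.02], "gripper": 15}, {"twist": [0, 0, 0], "dp": [0, 0, 0], "gripper": 15}, {"twist": [0, 0, 0], "dp": [0, 0, 0], "gripper": 26}, {"twist": [0, 0, 0], "dp": [0, 0, 0], "gripper": 40}, {"twist": [0, 0, 0], "dp": [0, 0, 0], "gripper": 50}, {"twist": [0, 0, 0], "dp": [0, 0, 0], "gripper": 50}, {"twist": [0, 0, 0], "dp": [0, 0, 0], "gripper": 50}, {"twist": [0, 0, 0], "dp": [0, 0, 0], "gripper": 50}]}}

```text
time_s: 9.75
tool_pos: [0.5709, -0.0024, 0.1155]
ee_rot: [[1.0, -0.027, 0.0], [-0.027, -1.0, -0.0], [0.0, 0.0, -1.0]]
contact_force: [-0.5, 0.6, -0.3]
finger_gap: 0.583
```

```bash
python3 - <<'E'
from h import *
s=bot.get_state();print(s["tool_pos"],s["contact_force"])
cv2.imwrite("pics/w6.png",bot.camera("wrist"))
E
```

```text
[ 0.57094341 -0.00239892  0.11552777] [-0.49117205  0.63725589 -0.28013527]
```

View pics/w6.png

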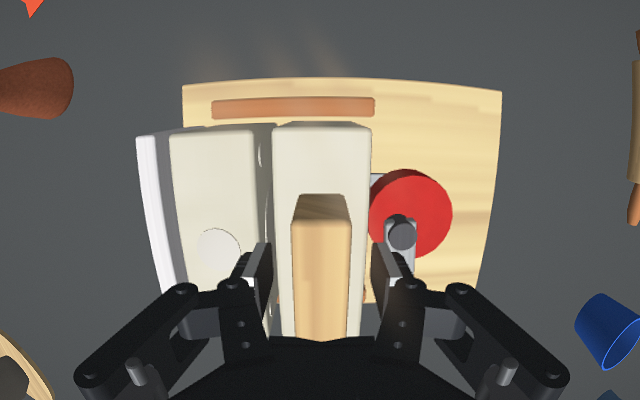

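>>> {"fn": "send_rows", "kwargs": {"targets": [{"twist": [0, 0, 0], "dp": [0, 0, -0.3], "gripper": 50}, {"twist": [0, 0, 0], "dp": [0, 0, -0.6], "gripper": 50}, {"twist": [0, 0, 0], "dp": [0, 0, -0.8], "gripper": 50}, {"twist": [0, 0, 0], "dp": [0, 0, -0.8], "gripper": 50}, {"twist": [0, 0, 0], "dp": [-0.5, 0.5, -0.8], "gripper": 50}, {"twist": [0, 0, 0], "dp": [-0.9, 0.5, -0.4], "gripper": 50}, {"twist": [0, 0, 0], "dp": [-0.9, 0.5, 0], "gripper": 50}, {"twist": [0, 0, 0], "dp": [-0.9, 0.3, 0], "gripper": 50}, {"twist": [0, 0, 0], "dp": [0, 0, 0], "gripper": 50}, {"twist": [0, 0, 0], "dp": [0, 0, 0], "gripper": 50}]}}

```text
time_s: 10.63
tool_pos: [0.4726, -0.0545, 0.2275]
ee_rot: [[1.0, -0.028, 0.001], [-0.028, -1.0, -0.001], [0.001, 0.001, -1.0]]
contact_force: [1.3, 0.5, -0.1]
finger_gap: 0.586
```

```bash
python3 - <<'E'
from h import *
s=bot.get_state();print(s["tool_pos"],s["contact_force"],s["finger_gap"])
P=bot.camera_params("wrist");im=bot.camera("wrist");cv2.imwrite("pics/w7.png",im)
c=np.array([.568,-.0233]);a=-.026;R=np.array([[np.cos(a),-np.sin(a)],[np.sin(a),np.cos(a)]])
k=c+R@[0,-.029]
for q in(0,.065,.1):
    w=k+R@[-.1*np.cos(q),-.1*np.sin(q)];print(q,w,proj("wrist",[*w,.142],P))
E
```

```text
[ 0.47261034 -0.05447565  0.22751983] [ 1.30405226  0.50888686 -0.10922792] 0.5863248831121138
0 [ 0.46727988 -0.04969049] [315.95552177 213.1347795 ]
0.065 [ 0.46732213 -0.05618921] [324.31153174 212.85046321]
0.1 [ 0.46751976 -0.05968345] [328.80044177 212.4820282 ]
```

View pics/w7.png

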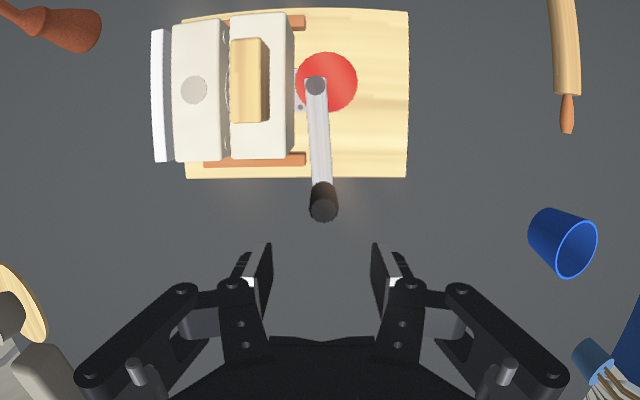

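```bash
python3 - <<'E'
from h import *
print(bot.get_state()["joint_positions"])
E
```

```text
[ 0.26576599  0.22036439 -0.31470887  1.90761221  0.07969821  1.02381782
 -1.68110281]
```

>>> {"fn": "send_rows", "kwargs": {"targets": [{"twist": [0, 0, -1], "dp": [0, 0, 0], "gripper": 55}, {"twist": [0, 0, -1], "dp": [0, 0, 0], "gripper": 55}, {"twist": [0, 0, -1], "dp": [0, 0, 0], "gripper": 55}, {"twist": [0, 0, -1], "dp": [0, 0, 0], "gripper": 55}, {"twist": [0, 0, -1], "dp": [0, 0, 0], "gripper": 55}, {"twist": [0, 0, -1], "dp": [0, 0, 0], "gripper": 55}, {"twist": [0, 0, -1], "dp": [0, 0, 0], "gripper": 55}, {"twist": [0, 0, -1], "dp": [0, 0, 0], "gripper": 55}, {"twist": [0, 0, -1], "dp": [0, 0, 0], "gripper": 55}, {"twist": [0, 0, -1], "dp": [0, 0, 0], "gripper": 55}, {"twist": [0, 0, -1], "dp": [0, 0, 0], "gripper": 55}, {"twist": [0, 0, -1], "dp": [0, 0, 0], "gripper": 55}]}}

```text
time_s: 11.68
tool_pos: [0.4747, -0.0529, 0.2267]
ee_rot: [[0.518, 0.855, 0.001], [0.855, -0.518, 0.001], [0.001, 0.0, -1.0]]
contact_force: [-0.9, 0.3, 0.1]
finger_gap: 0.643
```

>>> {"fn": "send_rows", "kwargs": {"targets": [{"twist": [0, 0, -1], "dp": [0, 0, 0], "gripper": 55}, {"twist": [0, 0, -1], "dp": [0, 0, 0], "gripper": 55}, {"twist": [0, 0, -1], "dp": [0, 0, 0], "gripper": 55}, {"twist": [0, 0, -1], "dp": [0, 0, 0], "gripper": 55}, {"twist": [0, 0, -1], "dp": [0, 0, 0], "gripper": 55}, {"twist": [0, 0, -1], "dp": [0, 0, 0], "gripper": 55}, {"twist": [0, 0, 0], "dp": [0, 0, 0], "gripper": 55}, {"twist": [0, 0, 0], "dp": [0, 0, 0], "gripper": 55}]}}

```text
time_s: 12.35
tool_pos: [0.4743, -0.0533, 0.2266]
ee_rot: [[0.029, 1.0, 0.0], [1.0, -0.029, 0.001], [0.001, 0.0, -1.0]]
contact_force: [-0.3, 0.1, 0.2]
finger_gap: 0.644
```

```bash
python3 - <<'E'
from h import *
s=bot.get_state();print(s["tool_pos"],s["ee_rot"].round(3),s["contact_force"],s["joint_positions"])
P=bot.camera_params("wrist");im=bot.camera("wrist")
p=proj("wrist",[.469,-.0562,.142],P);print(p)
cv2.circle(im,tuple(int(v) for v in p),3,(0,0,255),-1);cv2.imwrite("pics/w8.png",im)
cv2.imwrite("pics/t8.png",bot.camera("top"))
E
```

```text
[ 0.47431229 -0.05327455  0.22656177] [[ 0.029  1.     0.   ]
 [ 1.    -0.029  0.001]
 [ 0.001  0.    -1.   ]] [-0.33249992  0.14177658  0.18133979] [ 0.4733634   0.25600222 -0.57034476  1.89131469  0.15846501  1.03854167
 -0.19157461]
[314.44912292 210.99139445]
```

View pics/w8.png

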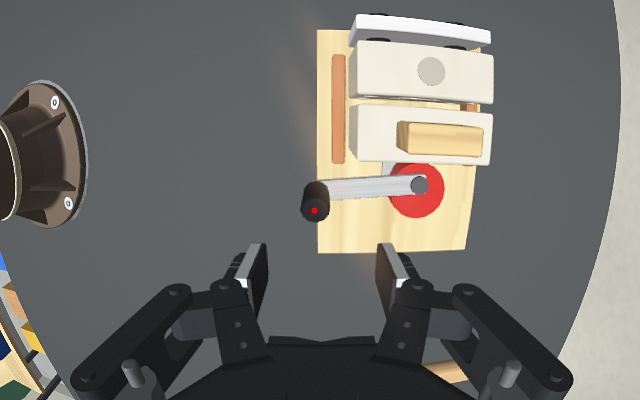

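>>> {"fn": "send_rows", "kwargs": {"targets": [{"twist": [0, 0, 0], "dp": [-0.1, -0.18, 0.3], "gripper": 55}, {"twist": [0, 0, 0], "dp": [0, 0, 0.5], "gripper": 55}, {"twist": [0, 0, 0], "dp": [0, 0, 0.6], "gripper": 55}, {"twist": [0, 0, 0], "dp": [0, 0, 0.6], "gripper": 55}, {"twist": [0, 0, 0], "dp": [0, 0, 0.6], "gripper": 55}, {"twist": [0, 0, 0], "dp": [0, 0, 0.6], "gripper": 55}, {"twist": [0, 0, 0], "dp": [0, 0, 0.5], "gripper": 55}, {"twist": [0, 0, 0], "dp": [0, 0, 0.3], "gripper": 55}, {"twist": [0, 0, 0], "dp": [0, 0, 0], "gripper": 55}, {"twist": [0, 0, 0], "dp": [0, 0, 0], "gripper": 55}]}}

```text
time_s: 13.28
tool_pos: [0.4676, -0.0566, 0.1063]
ee_rot: [[0.027, 1.0, -0.001], [1.0, -0.027, 0.0], [0.0, -0.001, -1.0]]
contact_force: [0.9, 0.0, 0.4]
finger_gap: 0.644
```

>>> {"fn": "send_rows", "kwargs": {"grip_force": 25, "targets": [{"twist": [0, 0, 0], "dp": [0, 0, 0], "gripper": 40}, {"twist": [0, 0, 0], "dp": [0, 0, 0], "gripper": 30}, {"twist": [0, 0, 0], "dp": [0, 0, 0], "gripper": 20}, {"twist": [0, 0, 0], "dp": [0, 0, 0], "gripper": 15}, {"twist": [0, 0, 0], "dp": [0, 0, 0], "gripper": 15}, {"twist": [0, 0, 0], "dp": [0, 0, 0], "gripper": 15}, {"twist": [0, 0, 0], "dp": [0, 0, 0], "gripper": 15}]}}

```text
time_s: 13.87
tool_pos: [0.469, -0.0567, 0.1074]
ee_rot: [[0.027, 1.0, 0.002], [1.0, -0.027, -0.0], [-0.0, 0.002, -1.0]]
contact_force: [1.4, -0.9, 6.1]
finger_gap: 0.271
```

>>> {"fn": "send_rows", "kwargs": {"targets": [{"twist": [0, 0, 0], "dp": [-0.265, 0.029, 0], "gripper": 15}, {"twist": [0, 0, 0], "dp": [-0.262, 0.05, 0], "gripper": 15}, {"twist": [0, 0, 0], "dp": [-0.257, 0.071, 0], "gripper": 15}, {"twist": [0, 0, 0], "dp": [-0.25, 0.091, 0], "gripper": 15}, {"twist": [0, 0, 0], "dp": [-0.242, 0.111, 0], "gripper": 15}, {"twist": [0, 0, 0], "dp": [-0.233, 0.13, 0], "gripper": 15}, {"twist": [0, 0, 0], "dp": [0, 0, 0], "gripper": 15}, {"twist": [0, 0, 0], "dp": [0, 0, 0], "gripper": 15}]}}

```text
time_s: 14.53
tool_pos: [0.4825, -0.1028, 0.1074]
ee_rot: [[0.028, 1.0, 0.003], [1.0, -0.028, -0.0], [-0.0, 0.003, -1.0]]
contact_force: [1.2, -0.7, 6.0]
finger_gap: 0.274
```

```bash
cat >> h.py <<'E'
def lev():
    s=bot.get_state();a=-.026;R=np.array([[np.cos(a),-np.sin(a)],[np.sin(a),np.cos(a)]])
    r=R.T@(s["tool_pos"][:2]-np.array([.5689,-.0523]));q=np.arctan2(-r[1],-r[0])
    F=R.T@s["contact_force"][:2];t=np.array([np.sin(q),-np.cos(q)]);n=-np.array([np.cos(q),np.sin(q)])
    print("t",s["time_s"],"q",q.round(4),"len",np.linalg.norm(r).round(4),"resist",(-F@t).round(2),"radial(out on tool)",(F@n).round(2),"F",s["contact_force"].round(1),"gap",s["finger_gap"].round(3),s["tool_pos"].round(4))
E
python3 -c "from h import *; lev()"
```

```text
Traceback (most recent call last):
  File "h.py", line 22, in lev
    print("t",s["time_s"],"q",q.round(4),"len",np.linalg.norm(r).round(4),"resist",(-F@t).round(2),"radial(out on tool)",(F@n).round(2),"F",s["contact_force"].round(1),"gap",s["finger_gap"].round(3),s["tool_pos"].round(4))
                                                                                                                                                                              ^^^^^^^^^^^^^^^^^^^^^
AttributeError: 'float' object has no attribute 'round'
```

```bash
sed -i 's/s\["finger_gap"\].round(3)/round(s["finger_gap"],3)/' h.py
python3 -c "from h import *; lev()"
```

```text
t 14.5333 q 0.5555 len 0.1001 resist -1.18 radial(out on tool) -0.7 F [ 1.2 -0.7  6. ] gap 0.274 [ 0.4825 -0.1028  0.1074]
```

>>> {"fn": "send_rows", "kwargs": {"targets": [{"twist": [0, 0, 0], "dp": [-0.221, 0.149, 0], "gripper": 15}, {"twist": [0, 0, 0], "dp": [-0.208, 0.167, 0], "gripper": 15}, {"twist": [0, 0, 0], "dp": [-0.194, 0.183, 0], "gripper": 15}, {"twist": [0, 0, 0], "dp": [-0.179, 0.198, 0], "gripper": 15}, {"twist": [0, 0, 0], "dp": [-0.162, 0.211, 0], "gripper": 15}, {"twist": [0, 0, 0], "dp": [-0.146, 0.224, 0], "gripper": 15}, {"twist": [0, 0, 0], "dp": [0, 0, 0], "gripper": 15}, {"twist": [0, 0, 0], "dp": [0, 0, 0], "gripper": 15}]}}

```text
time_s: 15.2
tool_pos: [0.5156, -0.137, 0.1074]
ee_rot: [[0.027, 1.0, 0.002], [1.0, -0.027, -0.001], [-0.001, 0.002, -1.0]]
contact_force: [0.8, -0.1, 7.2]
finger_gap: 0.276
```

```bash
python3 -c "from h import *; lev()"
```

```text
t 15.2 q 1.0347 len 0.1001 resist -0.73 radial(out on tool) -0.34 F [ 0.8 -0.1  7.2] gap 0.276 [ 0.5156 -0.137   0.1074]
```

>>> {"fn": "send_rows", "kwargs": {"targets": [{"twist": [0, 0, 0], "dp": [-0.066, 0.116, 0], "gripper": 15}, {"twist": [0, 0, 0], "dp": [-0.061, 0.118, 0], "gripper": 15}, {"twist": [0, 0, 0], "dp": [-0.056, 0.12, 0], "gripper": 15}, {"twist": [0, 0, 0], "dp": [-0.051, 0.123, 0], "gripper": 15}, {"twist": [0, 0, 0], "dp": [0, 0, 0], "gripper": 15}, {"twist": [0, 0, 0], "dp": [0, 0, 0], "gripper": 15}]}}

```text
time_s: 15.7
tool_pos: [0.5292, -0.1442, 0.1075]
ee_rot: [[0.027, 1.0, 0.002], [1.0, -0.027, -0.001], [-0.001, 0.002, -1.0]]
contact_force: [-1.3, -0.2, 8.3]
finger_gap: 0.274
```

```bash
python3 -c "from h import *; lev()"
```

```text
t 15.7 q 1.1889 len 0.1001 resist 1.17 radial(out on tool) 0.7 F [-1.3 -0.2  8.3] gap 0.274 [ 0.5292 -0.1442  0.1075]
```

>>> {"fn": "send_rows", "kwargs": {"targets": [{"twist": [0, 0, 0], "dp": [-0.036, 0.094, 0], "gripper": 15}, {"twist": [0, 0, 0], "dp": [-0.033, 0.094, 0], "gripper": 15}, {"twist": [0, 0, 0], "dp": [0, 0, 0], "gripper": 15}, {"twist": [0, 0, 0], "dp": [0, 0, 0], "gripper": 15}]}}

```text
time_s: 16.03
tool_pos: [0.5345, -0.1463, 0.1074]
ee_rot: [[0.027, 1.0, 0.001], [1.0, -0.027, -0.001], [-0.001, 0.001, -1.0]]
contact_force: [-1.6, -0.2, 8.1]
finger_gap: 0.273
```

```bash
python3 -c "from h import *; lev()"
```

```text
t 16.0333 q 1.2464 len 0.1001 resist 1.42 radial(out on tool) 0.7 F [-1.6 -0.2  8.1] gap 0.273 [ 0.5345 -0.1463  0.1074]
```

>>> {"fn": "send_rows", "kwargs": {"targets": [{"twist": [0, 0, 0], "dp": [-0.03, 0.095, 0], "gripper": 15}, {"twist": [0, 0, 0], "dp": [-0.027, 0.096, 0], "gripper": 15}, {"twist": [0, 0, 0], "dp": [0, 0, 0], "gripper": 15}, {"twist": [0, 0, 0], "dp": [0, 0, 0], "gripper": 15}]}}

```text
time_s: 16.37
tool_pos: [0.5401, -0.1482, 0.1074]
ee_rot: [[0.027, 1.0, 0.001], [1.0, -0.027, -0.001], [-0.001, 0.001, -1.0]]
contact_force: [-0.8, -0.7, 8.5]
finger_gap: 0.271
```

```bash
python3 -c "from h import *; lev()"
```

```text
t 16.3667 q 1.3052 len 0.1001 resist 0.52 radial(out on tool) 0.89 F [-0.8 -0.7  8.5] gap 0.271 [ 0.5401 -0.1482  0.1074]
```

>>> {"fn": "send_rows", "kwargs": {"targets": [{"twist": [0, 0, 0], "dp": [-0.024, 0.097, 0], "gripper": 15}, {"twist": [0, 0, 0], "dp": [-0.021, 0.098, 0], "gripper": 15}, {"twist": [0, 0, 0], "dp": [0, 0, 0], "gripper": 15}, {"twist": [0, 0, 0], "dp": [0, 0, 0], "gripper": 15}]}}

```text
time_s: 16.7
tool_pos: [0.5459, -0.1497, 0.1074]
ee_rot: [[0.027, 1.0, 0.001], [1.0, -0.027, -0.001], [-0.001, 0.001, -1.0]]
contact_force: [-0.8, -0.7, 8.4]
finger_gap: 0.273
```

```bash
python3 -c "from h import *; lev()"
```

```text
t 16.7 q 1.3647 len 0.1001 resist 0.65 radial(out on tool) 0.91 F [-0.8 -0.7  8.4] gap 0.273 [ 0.5459 -0.1497  0.1074]
```

>>> {"fn": "send_rows", "kwargs": {"targets": [{"twist": [0, 0, 0], "dp": [-0.013, 0.066, 0], "gripper": 15}, {"twist": [0, 0, 0], "dp": [-0.011, 0.066, 0], "gripper": 15}, {"twist": [0, 0, 0], "dp": [-0.01, 0.066, 0], "gripper": 15}, {"twist": [0, 0, 0], "dp": [0, 0, 0], "gripper": 15}, {"twist": [0, 0, 0], "dp": [0, 0, 0], "gripper": 15}]}}

```text
time_s: 17.12
tool_pos: [0.5516, -0.151, 0.1075]
ee_rot: [[0.027, 1.0, 0.001], [1.0, -0.027, -0.001], [-0.001, 0.001, -1.0]]
contact_force: [-2.0, -1.0, 9.3]
finger_gap: 0.273
```

```bash
python3 -c "from h import *; lev()"
```

```text
t 17.1167 q 1.4235 len 0.1002 resist 1.84 radial(out on tool) 1.31 F [-2.  -1.   9.3] gap 0.273 [ 0.5516 -0.151   0.1075]
```

>>> {"fn": "send_rows", "kwargs": {"targets": [{"twist": [0, 0, 0], "dp": [-0.008, 0.066, 0], "gripper": 15}, {"twist": [0, 0, 0], "dp": [-0.007, 0.066, 0], "gripper": 15}, {"twist": [0, 0, 0], "dp": [0, 0, 0], "gripper": 15}, {"twist": [0, 0, 0], "dp": [0, 0, 0], "gripper": 15}]}}

```text
time_s: 17.45
tool_pos: [0.5555, -0.1516, 0.1074]
ee_rot: [[0.027, 1.0, 0.001], [1.0, -0.027, -0.001], [-0.001, 0.001, -1.0]]
contact_force: [-1.5, -0.0, 9.6]
finger_gap: 0.273
```

```bash
python3 -c "from h import *; lev()"
```

```text
t 17.45 q 1.4627 len 0.1002 resist 1.47 radial(out on tool) 0.22 F [-1.5 -0.   9.6] gap 0.273 [ 0.5555 -0.1516  0.1074]
```

>>> {"fn": "send_rows", "kwargs": {"targets": [{"twist": [0, 0, 0], "dp": [-0.006, 0.066, 0], "gripper": 15}, {"twist": [0, 0, 0], "dp": [-0.005, 0.066, 0], "gripper": 15}, {"twist": [0, 0, 0], "dp": [0, 0, 0], "gripper": 15}, {"twist": [0, 0, 0], "dp": [0, 0, 0], "gripper": 15}]}}

```text
time_s: 17.78
tool_pos: [0.5591, -0.152, 0.1074]
ee_rot: [[0.027, 1.0, 0.0], [1.0, -0.027, -0.001], [-0.001, 0.0, -1.0]]
contact_force: [-2.6, -0.6, 9.8]
finger_gap: 0.269
```

```bash
python3 -c "from h import *; lev()"
```

```text
t 17.7833 q 1.4993 len 0.1002 resist 2.56 radial(out on tool) 0.89 F [-2.6 -0.6  9.8] gap 0.269 [ 0.5591 -0.152   0.1074]
```

>>> {"fn": "send_rows", "kwargs": {"targets": [{"twist": [0, 0, 0], "dp": [-0.003, 0.05, 0], "gripper": 15}, {"twist": [0, 0, 0], "dp": [-0.002, 0.05, 0], "gripper": 15}, {"twist": [0, 0, 0], "dp": [0, 0, 0], "gripper": 15}, {"twist": [0, 0, 0], "dp": [0, 0, 0], "gripper": 15}]}}

```text
time_s: 18.12
tool_pos: [0.5616, -0.1523, 0.1074]
ee_rot: [[0.027, 1.0, -0.001], [1.0, -0.027, -0.001], [-0.001, -0.001, -1.0]]
contact_force: [-5.3, -0.6, 10.3]
finger_gap: 0.271
```

```bash
python3 -c "from h import *; lev()"
```

```text
t 18.1167 q 1.5236 len 0.1002 resist 5.23 radial(out on tool) 1.02 F [-5.3 -0.6 10.3] gap 0.271 [ 0.5616 -0.1523  0.1074]
```

>>> {"fn": "send_rows", "kwargs": {"targets": [{"twist": [0, 0, 0], "dp": [-0.001, 0.05, 0], "gripper": 15}, {"twist": [0, 0, 0], "dp": [0, 0.05, 0], "gripper": 15}, {"twist": [0, 0, 0], "dp": [0, 0, 0], "gripper": 15}, {"twist": [0, 0, 0], "dp": [0, 0, 0], "gripper": 15}]}}

```text
time_s: 18.45
tool_pos: [0.5641, -0.1524, 0.1073]
ee_rot: [[0.027, 1.0, -0.002], [1.0, -0.027, -0.001], [-0.001, -0.002, -1.0]]
contact_force: [-6.6, -0.7, 12.8]
finger_gap: 0.271
```

```bash
python3 -c "from h import *; lev()"
```

```text
t 18.45 q 1.5492 len 0.1002 resist 6.55 radial(out on tool) 1.04 F [-6.6 -0.7 12.8] gap 0.271 [ 0.5641 -0.1524  0.1073]
```

>>> {"fn": "send_rows", "kwargs": {"targets": [{"twist": [0, 0, 0], "dp": [0, 0.05, 0], "gripper": 15}, {"twist": [0, 0, 0], "dp": [0.002, 0.05, 0], "gripper": 15}, {"twist": [0, 0, 0], "dp": [0, 0, 0], "gripper": 15}, {"twist": [0, 0, 0], "dp": [0, 0, 0], "gripper": 15}]}}

```text
time_s: 18.78
tool_pos: [0.5665, -0.1525, 0.1073]
ee_rot: [[0.027, 1.0, -0.003], [1.0, -0.027, -0.001], [-0.001, -0.003, -1.0]]
contact_force: [-9.0, -0.9, 15.1]
finger_gap: 0.27
```

```bash
python3 -c "from h import *; lev()"
```

```text
t 18.7833 q 1.5729 len 0.1003 resist 8.99 radial(out on tool) 1.14 F [-9.  -0.9 15.1] gap 0.27 [ 0.5665 -0.1525  0.1073]
```

>>> {"fn": "send_rows", "kwargs": {"targets": [{"twist": [0, 0, 0], "dp": [0.001, 0.04, 0], "gripper": 15}, {"twist": [0, 0, 0], "dp": [0.001, 0.04, 0], "gripper": 15}, {"twist": [0, 0, 0], "dp": [0, 0, 0], "gripper": 15}, {"twist": [0, 0, 0], "dp": [0, 0, 0], "gripper": 15}, {"twist": [0, 0, 0], "dp": [0, 0, 0], "gripper": 15}]}}

```text
time_s: 19.2
tool_pos: [0.5685, -0.1526, 0.1073]
ee_rot: [[0.027, 1.0, -0.004], [1.0, -0.027, -0.001], [-0.001, -0.004, -1.0]]
contact_force: [-10.6, -1.5, 15.6]
finger_gap: 0.281
```

```bash
python3 -c "from h import *; lev()"
```

```text
t 19.2 q 1.5929 len 0.1003 resist 10.59 radial(out on tool) 1.51 F [-10.6  -1.5  15.6] gap 0.281 [ 0.5685 -0.1526  0.1073]
```

>>> {"fn": "send_rows", "kwargs": {"targets": [{"twist": [0, 0, 0], "dp": [0, 0, 0], "gripper": 26}, {"twist": [0, 0, 0], "dp": [0, 0, 0], "gripper": 40}, {"twist": [0, 0, 0], "dp": [0, 0, 0], "gripper": 55}, {"twist": [0, 0, 0], "dp": [0, 0, 0], "gripper": 55}, {"twist": [0, 0, 0], "dp": [0, 0, 0], "gripper": 55}, {"twist": [0, 0, 0], "dp": [0, 0, 0], "gripper": 55}]}}

```text
time_s: 19.7
tool_pos: [0.5707, -0.1519, 0.1064]
ee_rot: [[0.027, 1.0, 0.0], [1.0, -0.027, 0.0], [0.0, 0.0, -1.0]]
contact_force: [0.2, 1.0, -0.3]
finger_gap: 0.643
```

>>> {"fn": "send_rows", "kwargs": {"targets": [{"twist": [0, 0, 0], "dp": [0, 0, -0.3], "gripper": 55}, {"twist": [0, 0, 0], "dp": [0, 0, -0.6], "gripper": 55}, {"twist": [0, 0, 0], "dp": [0, 0, -0.8], "gripper": 55}, {"twist": [0, 0, 0], "dp": [0, 0, -0.8], "gripper": 55}, {"twist": [0, 0, 0], "dp": [0, 0, -0.8], "gripper": 55}, {"twist": [0, 0, 0], "dp": [0, 0, -0.6], "gripper": 55}, {"twist": [0, 0, 0], "dp": [0, 0, 0], "gripper": 55}, {"twist": [0, 0, 0], "dp": [0, 0, 0], "gripper": 55}]}}

```text
time_s: 20.37
tool_pos: [0.5713, -0.152, 0.2251]
ee_rot: [[0.027, 1.0, 0.003], [1.0, -0.027, -0.001], [-0.001, 0.003, -1.0]]
contact_force: [0.5, 0.3, -0.6]
finger_gap: 0.643
```

```bash
python3 - <<'E'
from h import *
s=bot.get_state();print(s["tool_pos"],s["contact_force"])
cv2.imwrite("pics/w9.png",bot.camera("wrist"))
cv2.imwrite("pics/s9.png",bot.camera("scene"))
c=np.array([.5689,-.0523]);P=bot.camera_params("wrist");a=-.026
for q in(1.45,1.59):
    w=c+.1*np.array([-np.cos(q+a),-np.sin(q+a)]);print(q,proj("wrist",[*w,.142],P))
E
```

```text
[ 0.57131719 -0.15197833  0.22506429] [ 0.51384342  0.25785155 -0.55426778]
1.45 [300.38335359 208.05608903]
1.59 [318.78854089 208.92801684]
```

View pics/w9.png

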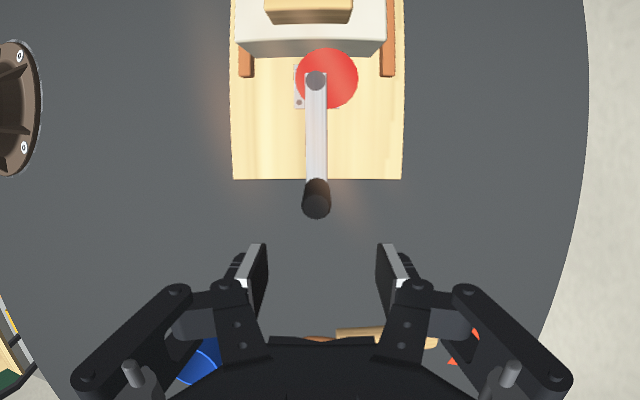

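View pics/s9.png

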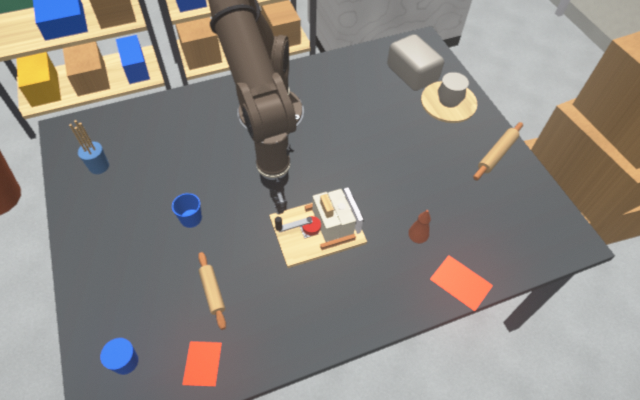

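>>> {"fn": "send_rows", "kwargs": {"targets": [{"twist": [0, 0, 0], "dp": [0.5, 0, -0.8], "gripper": 55}, {"twist": [0, 0, 0], "dp": [0.8, 0, -0.8], "gripper": 55}, {"twist": [0, 0, 0], "dp": [0.8, 0, 0], "gripper": 55}, {"twist": [0, 0, 0], "dp": [0.4, 0, 0], "gripper": 55}, {"twist": [0, 0, 0], "dp": [0, 0, 0], "gripper": 55}, {"twist": [0, 0, 0], "dp": [0, 0, 0], "gripper": 55}]}}

```text
time_s: 20.97
tool_pos: [0.5719, -0.0772, 0.2701]
ee_rot: [[0.025, 1.0, -0.002], [1.0, -0.025, -0.0], [-0.0, -0.002, -1.0]]
contact_force: [0.1, -0.5, -0.1]
finger_gap: 0.647
```

```bash
python3 - <<'E'
from h import *
P=bot.camera_params("wrist")
cv2.imwrite("pics/w10.png",bot.camera("wrist"))
c=np.array([.5689,-.0523]);a=-.026
for q in(1.55,1.59):
    w=c+.1*np.array([-np.cos(q+a),-np.sin(q+a)]);print(q,proj("wrist",[*w,.142],P))
np.save("P10.npy",P,allow_pickle=True)
E
```

```text
1.55 [315.83298531 265.88652642]
1.59 [319.88197907 265.89781452]
```

View pics/w10.png

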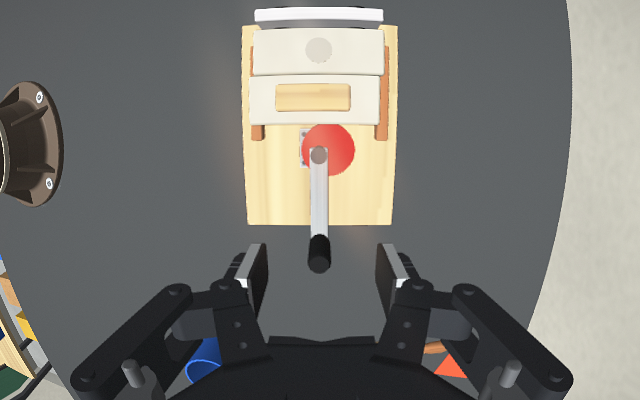

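```bash
python3 - <<'E'
import cv2
im=cv2.imread("pics/w10.png");cv2.imwrite("pics/w10z.png",cv2.resize(im[0:145,225:415],None,fx=4,fy=4,interpolation=cv2.INTER_CUBIC))
E
```

```text
(no output)
```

View pics/w10z.png

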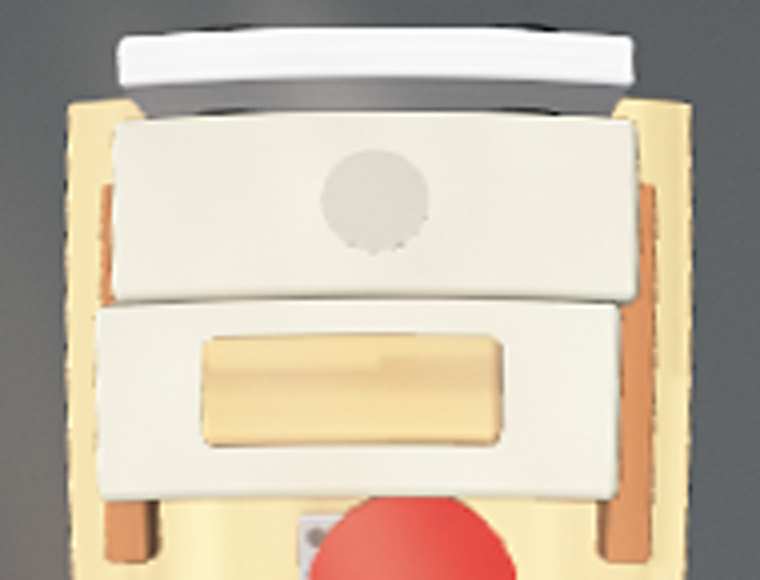

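```bash
python3 -c "
from plant import bot
s=bot.get_state();print(s['time_s'],s['contact_force']);print(bot.hand_in())"
```

```text
21.0167 [ 0.09117542 -0.84448201 -0.89618078]
the job is handed in; nothing more can be done
None
```

The loose half is standing in the press, its seam face closed against the rear half, and the lever is left tight. I handed the job in at about 21 s of the 72 s allowed. No verdict was reported.

- **Placing:** I gripped the half by its handle, lowered it between the rails with the seam face towards the rear half, and let go. The lever was still open then, at about 0.07 rad.
- **Tightening:** I carried the knob round the arc. Resistance stayed at 1–2 N until about 1.50 rad, then climbed. I stopped at about 1.59 rad with roughly 10.6 N at the knob, inside the 10–14 N target. From the buffer stiffness I estimate 20–25 N between the halves. I could not measure that force directly.
- **Last checks:** After I let go, the lever stayed at about 1.57–1.59 rad. The seam looks closed and parallel, the cam rim is against the half, and the hand is clear of everything. In the scene view the tub, rolling pin and figure look where they started.
- **One deviation:** The cam carried the half sideways, about 4–5 mm towards press -x. That is roughly against the rail, but still inside the 9 mm limit.

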